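# Stow the spare roller in the latched bench locker

### The job

Open the small steel bench locker by pressing its release: only one of the three black caps on its top is live, the other two are rigid blanking plugs that look the same, so feel for the one that gives and do not lean hard on anything. When the tray springs out, stand the loose white roller on its end in the tray and let go of it, then push the tray home until it clicks and stays shut, with the roller still standing inside. Leave the can, the bin and the wrench where they are.

Things in the scene. Friction and masses are not known exactly. Their poses are not given: they have to be found in the camera images.
- console: The bench locker: grey steel box fixed to the bench, 200 mm deep (its x) x 240 mm wide (its y) x 85 mm high; origin at the centre of its underside, on the bench. Its front, with the tray, faces its own -x (towards the robot, turned by up to 0.25 rad either way). The three caps stand on its top at its own x = -10 mm, y = +60, 0 and -60 mm. It also carries the tray and the caps. Pressing or pushing it with more than 45 N anywhere damages it.
- cap_left_top (a point): Centre of the top of the left cap (console y = +60 mm): black plastic cylinder 26 mm in diameter, standing 12 mm above the locker's top, i.e. 97 mm above the bench. All three caps look alike. The live one sinks 7 mm straight down against a spring (about 2 N to start, 3 N to 4 N at the bottom, where it stops hard) and frees the tray once it is down about 5 to 6 mm, so it is to be pressed right down; a blank gives less than 1 mm. Which cap is live changes from start to start.
- cap_mid_top (a point): The same for the middle cap (console y = 0).
- cap_right_top (a point): The same for the right cap (console y = -60 mm).
- tray (a joint): How far the tray is out, in m: about 0 to 0.001 when latched shut, 0.080 when fully popped out. Slides along the console's -x. A spring drives it out (about 5.4 N when shut, 2 N when out). On the way in, between 0.016 and 0.009, it meets the latch, a hump of about 8 N to 16 N of push, then about 6 N again; it clicks only when pushed slightly beyond 0, and meets a hard stop at -0.003. If let go before the click it springs all the way out again. Nothing else holds it.
- tray_well (a point): Centre of the tray's inner floor, which is 12 mm above the bench; moves with the tray, axes as the console's. The open-topped well measures 75 mm (x) by 196 mm (y) inside; its side walls rise 22 mm and its front plate 48 mm above the floor. With the tray out, the whole well is clear of the locker, 7 mm in front of its front. A steel bracket stands 52 mm high at its rear edge.
- tray_face (a point): Centre of the outer face of the tray's upright front plate (218 mm wide, from 10 to 60 mm above the bench, 6 mm thick); this point is 35 mm above the bench and moves with the tray. The outward normal is the console's -x; shut, it lies 108 mm in front of the console's origin.
- roller: Spare truck roller, white nylon: plain cylinder 40 mm in diameter and 36 mm high, about 0.1 kg, standing on its end on the bench to the left or right of the locker's front; origin at the centre of its lower end, z along its axis.
- can: Bystander: aluminium can, 60 mm in diameter, 110 mm high, standing on the other side of the locker; origin at the centre of its underside.
- bin: Bystander: open green plastic bin, 100 x 120 x 60 mm, beside the locker on its left, towards the rear; origin at the centre of its underside.
- wrench: Bystander: steel wrench, 150 mm long, lying beside the locker on its right, towards the rear; lies along its x.
Not all that is in view belongs to the job. There is more than one size of the roller; the one meant has the size given above.

How it is judged:
On the way, in this order (a step that is already met when the one before it is completed fails the run):
1. the tray has sprung out (value of joint tray above 0.06 m), for 0.2 s.
2. the roller stands in the tray, let go, with the tray out (x of roller in the frame of tray_well between -0.025 and 0.025 m and y of roller in the frame of tray_well between -0.085 and 0.085 m and z of roller in the frame of tray_well between -0.006 and 0.006 m and angle between roller's own z axis and vertical below 0.2 rad and value of joint tray above 0.04 m and contact force between the fingers and roller below 0.1 N), for 0.2 s.
At the end, for the whole second after the job is handed in: The tray is latched shut (less than 4 mm out) and the roller stands upright (within 0.2 rad) at rest on the floor of its well (x of roller in the frame of tray_well between -0.025 and 0.025 m and y of roller in the frame of tray_well between -0.085 and 0.085 m and z of roller in the frame of tray_well between -0.006 and 0.006 m and angle between roller's own z axis and vertical below 0.2 rad and value of joint tray below 0.004 m and linear speed of roller below 0.02 m/s); the robot touches nothing.
It fails at once if pressed or pushed the locker, its caps or its tray with more than 45 N (contact force between any of the fingers, the arm and console above 45 N).
It fails at once if moved the can by more than 25 mm (distance of can from where it was at the start of the episode above 0.025 m).
It fails at once if moved the bin by more than 25 mm (distance of bin from where it was at the start of the episode above 0.025 m).
It fails at once if moved the wrench by more than 25 mm (distance of wrench from where it was at the start of the episode above 0.025 m).
It also fails if it takes over 72 s, if anything falls off the work surface, if the arm or the gripper's body presses on something with over 40 N, if the wrist force passes 120 N, or if a joint passes its speed limit or range.

### The arm

A 6-joint arm with a two-finger parallel gripper is mounted at the origin on the work surface. World frame = base frame: x ahead of the robot, y to its left, z up, the work surface at z = 0. Lengths are in m, angles in rad, forces in N, time in s.
With the tool pointing down it reaches from about 0.375 to 0.825 m from the base axis. Payload 5.5 kg.
Tool frame: the origin (TCP) lies at the centre of the arm's flange, where the gripper is bolted on; the fingertips stand 173 mm ahead of it and the grasp point (between the pads) lies 155 mm ahead of it (grip_point_offset is the distance from the TCP to the grasp point, in m); z points along the fingers, y is the line along which they close (so a half turn about z gives the same grasp; the last joint's range is limited). The gripper opens to 85 mm and grips with 20 to 120 N. Pads are 22 mm wide; open, the fingers measure 114 mm over their backs; the gripper's body (76 mm by 85 mm) begins 54 mm behind the grasp point. The pads swing forward as they close: fully open they stand 13 mm farther back than shut.
Start: joints at [1.249, 0.314, -0.047, 1.21, 0, 1.571], TCP at [0.19, 0.569, 0.405] pointing down, gripper open.
Joint ranges: [-2.67, 2.67], [-0.69, 1.73], [-1.03, 1.25], [-2.08, 2.16], [-1.42, 1.45], [-3.14, 3.14]. Speed limits (rad/s): [2.39, 2.39, 3.01, 3.14, 3.14, 3.14].

### API

Orientations are given as a rotation vector (axis times angle).
In Python, from rig import * gives the robot as it stands.
- The arm moves only by the tool apply_moves, never from a script. Its argument "moves" is a list of rows, each a list of 2 entries, a list of its own where there are three numbers: the shift along the tool's x, y, z each as a share of 0.12 m, from -1 to 1, then the turn, a rotation vector about the tool's x, y, z each as a share of pi rad, from -1 to 1. A call has 1 to 10 rows; each row is the pose to reach, as a shift and turn from the pose commanded when the call began, along the tool's axes at that moment, turning the shorter way round; what a row does not reach only later rows make up. A row lasts 1/12 s, in which the tool goes at most 41.7 mm and 7.16 degrees, less where a joint would pass 70% of its speed; a pose out of reach is approached as far as the arm can. A call with a number of a shift or a turn outside -1 to 1 is refused whole. A call with a gripper value outside its range is refused whole. "grip" is the closure, from -1 (fully open) to 1 (shut), set as the call begins (left out, the last holds). The fingers move at their own pace and stop on an object; "squeeze" is the grip in N (left out, the last holds). Time passes only in rows, so rows that repeat a pose let the fingers close. It gives the time, the measured TCP pose, the force, the opening and the grip force at its end, in the units of the state.
- read_state(): the state, without advancing time (a new reading comes with each control period).
- grab_frame(name): name is "scene" or "top" or "wrist"; returns a dict with "image" (400x640x3 uint8, blue, green, red), "intrinsics" (3x3 intrinsics, pixels), "origin" and "orientation" of the camera in the world; the wrist camera has in their place "T_tool_cam" (4x4, takes a point from camera to tool coordinates, whose origin is the TCP and whose axes are the flange's). Camera axes: x right, y down, z forward; pixel columns grow to the right and rows downward; lengths in m; the calibration is good to about 2 mm. A picture is of the moment at which its call begins: read the wrist's pose just before it. There is no depth.
- hand_in(): hands the job in; it is judged then, once.
The state is a dict: "time": time; "joints": joint angles; "dq": joint speeds; "tau": joint torques, N m; "tcp_pos": TCP position; "orientation": TCP orientation; "contact_force": force on the tool from outside, world axes, zero at the start; "torque": the same for the moment, N m; "width": finger opening in m; "gripper_force": force on a finger pad.
Only numpy, scipy, OpenCV 4.12 (cv2) and the standard library are available. Lean on these libraries where they do the work, as an engineer would, in place of code of your own. Each camera call takes 0.05 s, during which the arm holds its last target. There are 200 camera calls.

## Working session

There is one attempt and no reset: what is moved stays moved. The work goes in short steps, Python scripts to look and compute and a tool call to move; the robot and the scene stay as the last step left them, time stands still between calls to the robot, and variables do not carry over. Pictures are saved under pics/ and viewed, at most 10 in all, crops included, and the job is handed in when it is done.

Besides the shell and the picture viewer there is one more tool, called after "Request:" in YAML: its name, and indented under it one key for each argument. apply_moves: Moves the arm, as the interface text tells. Its arguments: {"type":"object","properties":{"moves":{"type":"array"},"grip":{"type":"number"},"squeeze":{"type":"number"}},"required":["moves"]}

```bash
ls; mkdir -p pics; python3 - <<'E'
from rig import *
import cv2
s=read_state();print(s)
for n in("scene","top"):
    f=grab_frame(n);cv2.imwrite(f"pics/{n}0.png",f["image"]);print(n,f["intrinsics"],f["origin"],f["orientation"])
f=grab_frame("wrist");print(f["T_tool_cam"],f["intrinsics"])
E
```

```text
pics
{'time': 0.0, 'joints': array([ 1.24902091e+00,  3.14199117e-01, -4.80576381e-02,  1.21024285e+00,
        2.34230426e-05,  1.57079378e+00]), 'dq': array([ 0.00067451,  0.00042736, -0.00091302,  0.00394266, -0.0006281 ,
        0.00160298]), 'tau': array([-7.33336092e-04, -5.39589715e+01,  3.39748442e+01,  1.92815607e-02,
        1.93367055e-05,  1.48510043e-05]), 'tcp_pos': array([0.18965532, 0.56893047, 0.40385987]), 'orientation': array([-5.03214384e-01, -3.10072784e+00,  2.63481125e-03]), 'contact_force': array([-0.08528388,  0.46204627, -0.75373652]), 'torque': array([-0.05159905, -0.00102697, -0.00269735]), 'gripper_force': 0.0, 'width': 0.08517451305706769}
scene [[380.73787269   0.         314.58361986]
 [  0.         380.73787269 197.30853919]
 [  0.           0.           1.        ]] [0.91210262 0.42822396 0.65135725] [-0.92922184 -2.60902682  0.95640655]
top [[377.22458751   0.         316.47216666]
 [  0.         377.22458751 193.95107921]
 [  0.           0.           1.        ]] [0.53651341 0.03109457 1.02551838] [-2.15116961  2.20476477 -0.07873734]
[[ 2.05382460e-03 -9.45423603e-01 -3.25837370e-01  8.49192190e-02]
 [ 9.99997797e-01  2.08303581e-03  2.59236226e-04 -2.15779975e-04]
 [ 4.33642864e-04 -3.25837185e-01  9.45425799e-01  3.12281166e-02]
 [ 0.00000000e+00  0.00000000e+00  0.00000000e+00  1.00000000e+00]] [[278.62501366   0.         317.72491089]
 [  0.         278.62501366 199.20431435]
 [  0.           0.           1.        ]]
```

View pics/top0.png

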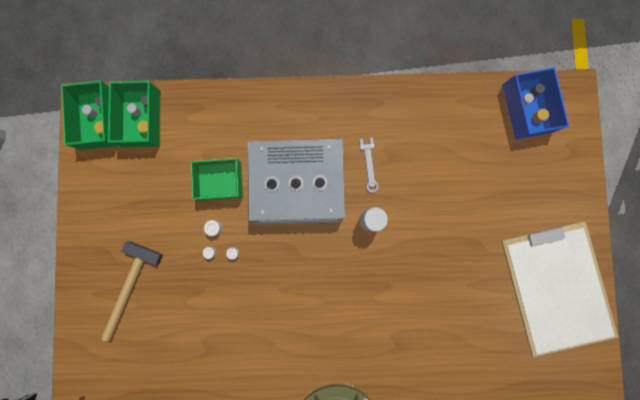

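View pics/scene0.png

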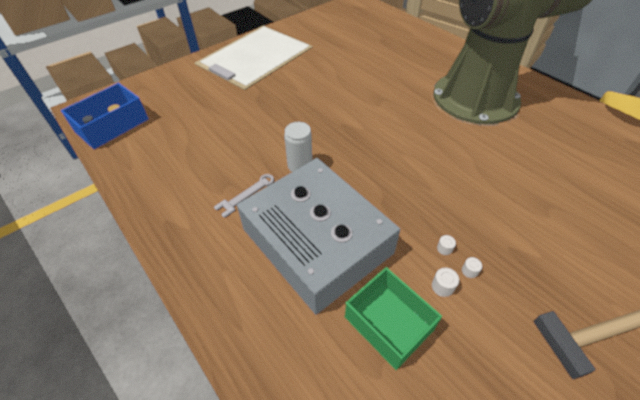

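The top view shows the locker (caps about (271,184), (295,183), (320,183)), bin (217,180), wrench (370,165), can (375,219). There are three white roller candidates: (212,229), (209,253) and (232,254). The first looks biggest, so I'll measure and enlarge it.

```bash
cat > h.py <<'E'
from rig import *
import numpy as np, cv2
from scipy.spatial.transform import Rotation as R
def ray(f,uv,z,T=None):
    """pixel -> world point at height z"""
    K=f["intrinsics"]; d=np.linalg.inv(K)@[uv[0],uv[1],1]
    if T is None: o=np.array(f["origin"]); M=R.from_rotvec(f["orientation"]).as_matrix() if np.ndim(f["orientation"])==1 else f["orientation"]
    else: o=T[:3,3]; M=T[:3,:3]
    d=M@d; return o+d*(z-o[2])/d[2]
def toolT(s):
    T=np.eye(4);T[:3,:3]=R.from_rotvec(s["orientation"]).as_matrix();T[:3,3]=s["tcp_pos"];return T
E
python3 - <<'E'
from h import *
f=grab_frame("top")
a=cv2.resize(f["image"][215:275,185:255],None,fx=8,fy=8,interpolation=cv2.INTER_CUBIC)
b=cv2.resize(f["image"][130:230,240:352],None,fx=7,fy=7,interpolation=cv2.INTER_CUBIC)
cv2.imwrite("pics/a.png",a);cv2.imwrite("pics/b.png",b)
for n,p,z in [("caps",(271.5,184),.097),("m",(295.5,183.5),.097),("r",(320,183),.097),("big",(212,229),.036),("s1",(209,253),.028),("s2",(232,254),.028),("can",(375,219),.11),("FL",(248.5,220),.085),("FR",(344,218),.085),("BL",(248,142),.085),("BR",(342,140),.085)]:
    print(n,ray(f,p,z).round(4))
E
```

```text
caps [0.6373 0.147  0.097 ]
m [0.6371 0.0875 0.097 ]
r [0.6368 0.0268 0.097 ]
big [0.5295 0.3122 0.036 ]
s1 [0.4668 0.3225 0.028 ]
s2 [0.4628 0.262  0.028 ]
can [ 0.5445 -0.1039  0.11  ]
FL [0.5499 0.2071 0.085 ]
FR [ 0.5491 -0.0307  0.085 ]
BL [0.747  0.2064 0.085 ]
BR [ 0.746  -0.0316  0.085 ]
```

View pics/a.png

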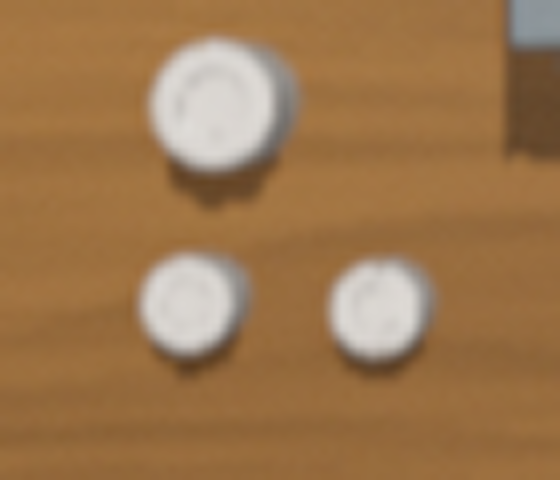

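View pics/b.png

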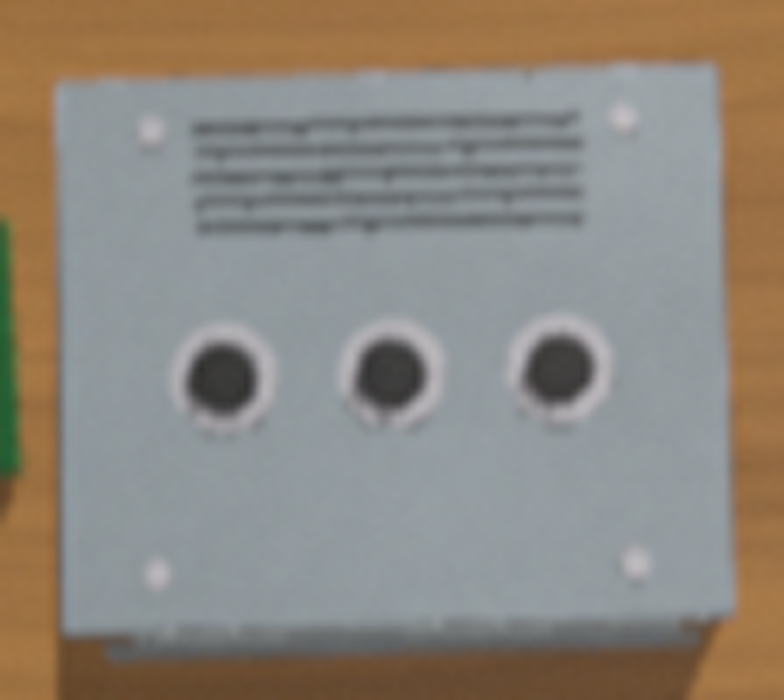

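The crops show the upper white cylinder at full-image (211.3,227.8) is about 16 px across (40 mm). The two lower ones are about 12.5 px (33 mm), so the upper one is the roller. Cap tops are at (271.3,183.5), (295.1,182.8) and (319.5,182.1).

```bash
python3 - <<'E'
from h import *
f=grab_frame("top")
c=[ray(f,p,.097) for p in [(271.3,183.5),(295.1,182.8),(319.5,182.1)]]
q=[ray(f,p,.085) for p in [(248.5,220.4),(344.5,217),(247.4,141.7),(342,138.8)]]
print(np.round(c,4),np.round(q,4),ray(f,(211.3,227.8),.036))
# fit console pose
loc=np.array([[-.01,.06],[-.01,0],[-.01,-.06],[-.1,.12],[-.1,-.12],[.1,.12],[.1,-.12]]);W=np.array(c+q)[:,:2]
a=loc-loc.mean(0);b=W-W.mean(0);H=a.T@b;th=np.arctan2(H[0,1]-H[1,0],H[0,0]+H[1,1])
M=np.array([[np.cos(th),-np.sin(th)],[np.sin(th),np.cos(th)]]);o=W.mean(0)-M@loc.mean(0)
print("yaw",th,"orig",o,"resid",(W-(loc@M.T+o)).round(4).tolist())
for n,p in [("caps",loc[0]),("m",loc[1]),("r",loc[2]),("face",(-.188,0)),("well",(-.1445,0))]:print(n,M@np.array(p)+o)
s=read_state();T=toolT(s);print(T.round(4))
E
```

```text
[[0.6386 0.1474 0.097 ]
 [0.6388 0.0884 0.097 ]
 [0.6391 0.028  0.097 ]] [[ 0.5489  0.2071  0.085 ]
 [ 0.5516 -0.032   0.085 ]
 [ 0.7478  0.2079  0.085 ]
 [ 0.749  -0.0317  0.085 ]] [0.53263797 0.31400613 0.036     ]
yaw 0.005751763677065255 orig [0.64912166 0.08791611] resid [[-0.0002, -0.0004], [-0.0003, 0.0006], [-0.0004, 0.0001], [0.0005, -0.0002], [0.0017, 0.0006], [-0.0006, -0.0006], [-0.0008, -0.0002]]
caps [0.63877672 0.1478576 ]
m [0.63912183 0.0878586 ]
r [0.63946693 0.02785959]
face [0.46112477 0.08683479]
well [0.50462405 0.08708499]
[[-9.487e-01  3.163e-01 -2.000e-04  1.897e-01]
 [ 3.163e-01  9.487e-01 -8.000e-04  5.691e-01]
 [-0.000e+00 -8.000e-04 -1.000e+00  4.043e-01]
 [ 0.000e+00  0.000e+00  0.000e+00  1.000e+00]]
```

Locker yaw is about 0.006 rad with its origin at (0.649, 0.088), and the fit leaves residuals under 2 mm. Now moving over the left cap with the gripper shut.

Request:
apply_moves:
  moves:
    - [[-1,-1,0],[0,0,-0.1024]]
    - [[-1,-1,0],[0,0,-0.1024]]
    - [[-1,-1,0],[0,0,-0.1024]]
    - [[-1,-1,0],[0,0,-0.1024]]
    - [[-1,-1,0],[0,0,-0.1024]]
    - [[-1,-1,0],[0,0,-0.1024]]
  grip: 1
  squeeze: 20

```text
time: 0.75
tcp_pos: [0.2665, 0.4155, 0.405]
orientation: [0.006, 3.141, 0.0]
contact_force: [0.6, 0.8, 1.2]
width: 0.012
gripper_force: 0.0
```

Request:
apply_moves:
  moves:
    - [[-1,-0.75,0.2],[0,0,0]]
    - [[-1,-0.75,0.2],[0,0,0]]
    - [[-1,-0.75,0.2],[0,0,0]]
    - [[-1,-0.75,0.2],[0,0,0]]
    - [[-1,-0.75,0.2],[0,0,0]]

```text
time: 1.17
tcp_pos: [0.3885, 0.3261, 0.3797]
orientation: [0.006, 3.141, -0.002]
contact_force: [0.2, -0.1, 0.2]
width: -0.0
gripper_force: 0.0
```

Request:
apply_moves:
  moves:
    - [[-1,-0.75,0.2],[0,0,0]]
    - [[-1,-0.75,0.2],[0,0,0]]
    - [[-1,-0.75,0.2],[0,0,0]]
    - [[-1,-0.75,0.2],[0,0,0]]
    - [[-1,-0.75,0.2],[0,0,0]]

```text
time: 1.58
tcp_pos: [0.5088, 0.2362, 0.3555]
orientation: [0.006, 3.141, -0.001]
contact_force: [0.7, -0.5, 0.6]
width: -0.0003
gripper_force: 0.0
```

Request:
apply_moves:
  moves:
    - [[-1,-0.75,0.2],[0,0,0]]
    - [[-1,-0.75,0.2],[0,0,0]]
    - [[-1,-0.75,0.2],[0,0,0]]
    - [[-1,-0.75,0.2],[0,0,0]]
    - [[-1,-0.75,0.2],[0,0,0]]
    - [[-1,-0.75,0.2],[0,0,0]]

```text
time: 2.08
tcp_pos: [0.6262, 0.1481, 0.3317]
orientation: [-0.001, -3.14, -0.001]
contact_force: [-0.5, 1.3, -1.1]
width: -0.0001
gripper_force: 0.0
```

Request:
apply_moves:
  moves:
    - [[-0.1,0,0.2],[0,0,0]]
    - [[-0.1,0,0.4],[0,0,0]]
    - [[-0.1,0,0.45],[0,0,0]]
    - [[-0.1,0,0.45],[0,0,0]]
    - [[-0.1,0,0.45],[0,0,0]]
    - [[-0.1,0,0.45],[0,0,0]]

```text
time: 2.58
tcp_pos: [0.6377, 0.1484, 0.2805]
orientation: [-0.002, 3.14, 0.001]
contact_force: [1.0, -0.5, 0.4]
width: 0.0001
gripper_force: 0.0
```

Request:
apply_moves:
  moves:
    - [[0,0,0.015],[0,0,0]]
    - [[0,0,0.03],[0,0,0]]
    - [[0,0,0.04],[0,0,0]]
    - [[0,0,0.05],[0,0,0]]
    - [[0,0,0.05],[0,0,0]]

```text
time: 3.0
tcp_pos: [0.6375, 0.1473, 0.2726]
orientation: [-0.0, -3.141, 0.0]
contact_force: [0.5, 0.1, 0.4]
width: 0.0001
gripper_force: 0.0
```

Request:
apply_moves:
  moves:
    - [[0,0,0.01],[0,0,0]]
    - [[0,0,0.02],[0,0,0]]
    - [[0,0,0.03],[0,0,0]]
    - [[0,0,0.03],[0,0,0]]
    - [[0,0,0.03],[0,0,0]]

```text
time: 3.42
tcp_pos: [0.6377, 0.1473, 0.2693]
orientation: [0.0, 3.141, -0.0]
contact_force: [-1.6, -0.5, 3.1]
width: 0.0001
gripper_force: 1.5
```

Request:
apply_moves:
  moves:
    - [[0,0,0.008],[0,0,0]]
    - [[0,0,0.016],[0,0,0]]
    - [[0,0,0.016],[0,0,0]]
    - [[0,0,0.016],[0,0,0]]

```text
time: 3.75
tcp_pos: [0.6377, 0.1474, 0.2673]
orientation: [0.0, 3.141, -0.0]
contact_force: [-0.9, -0.7, 4.5]
width: -0.0005
gripper_force: 1.9
```

Request:
apply_moves:
  moves:
    - [[0,0,0.008],[0,0,0]]
    - [[0,0,0.016],[0,0,0]]
    - [[0,0,0.016],[0,0,0]]
    - [[0,0,0.016],[0,0,0]]

```text
time: 4.08
tcp_pos: [0.6377, 0.1474, 0.2651]
orientation: [0.0, 3.142, -0.0]
contact_force: [-0.2, -0.3, 3.0]
width: 0.0001
gripper_force: 1.3
```

The cap is sinking at a steady ~3 N, so the left cap is the live one. Continuing gently to the bottom.

Request:
apply_moves:
  moves:
    - [[0,0,0.008],[0,0,0]]
    - [[0,0,0.016],[0,0,0]]
    - [[0,0,0.016],[0,0,0]]
    - [[0,0,0.016],[0,0,0]]

```text
time: 4.42
tcp_pos: [0.6377, 0.1474, 0.2635]
orientation: [0.0, 3.141, -0.0]
contact_force: [-0.6, -0.4, 4.6]
width: -0.0001
gripper_force: 2.0
```

Request:
apply_moves:
  moves:
    - [[0,0,0.006],[0,0,0]]
    - [[0,0,0.012],[0,0,0]]
    - [[0,0,0.012],[0,0,0]]
    - [[0,0,0.012],[0,0,0]]

```text
time: 4.75
tcp_pos: [0.6376, 0.1473, 0.2634]
orientation: [0.0, 3.141, 0.0]
contact_force: [-2.9, -2.1, 13.0]
width: 0.0001
gripper_force: 6.1
```

The cap has bottomed at 13 N. I'll lift off and check the tray.

Request:
apply_moves:
  moves:
    - [[0,0,-0.3],[0,0,0]]
    - [[0,0,-0.6],[0,0,0]]
    - [[0.3,0.4,-0.6],[0,0,0]]
    - [[0.6,1,-0.6],[0,0,0]]
    - [[0.9,1,-0.6],[0,0,0]]
    - [[0.9,1,-0.6],[0,0,0]]
    - [[0.9,1,-0.6],[0,0,0]]
    - [[0.9,1,-0.6],[0,0,0]]
  grip: -1

```text
time: 5.42
tcp_pos: [0.528, 0.2687, 0.3336]
orientation: [0.005, -3.141, 0.0]
contact_force: [0.7, 0.6, -0.4]
width: 0.0856
gripper_force: 0.0
```

```bash
python3 - <<'E'
from h import *
s=read_state();print(s["tcp_pos"])
f=grab_frame("top");w=grab_frame("wrist")
a=cv2.resize(f["image"][120:290,180:400],None,fx=2,fy=2,interpolation=cv2.INTER_CUBIC)
w2=cv2.resize(w["image"],(544,340))
cv2.imwrite("pics/c.png",a);cv2.imwrite("pics/w1.png",w["image"])
# blob of white roller in wrist picture, undistorted centre
T=toolT(s)@w["T_tool_cam"]
g=cv2.cvtColor(w["image"],cv2.COLOR_BGR2HSV);m=((g[...,1]<40)&(g[...,2]>150)).astype(np.uint8)
n,l,st,ce=cv2.connectedComponentsWithStats(m)
for i in range(1,n):
    if st[i,4]>150:print(st[i],ce[i],ray(w,ce[i],.036,T).round(4))
E
```

```text
[0.52795514 0.26874669 0.33356848]
[301 110  29  30 709] [315.00987306 124.34555712] [0.4612 0.2659 0.036 ]
[362 112  32  31 752] [378.35505319 127.30851064] [0.4636 0.3247 0.036 ]
[   0  125  242   65 9714] [141.24675726 149.42649784] [0.4853 0.1004 0.036 ]
[ 345  176   40   37 1159] [364.56686799 194.09749784] [0.5288 0.3159 0.036 ]
[    0   232   259   163 21782] [111.22417593 284.2696263 ] [0.6374 0.0361 0.036 ]
[145 387  41   9 324] [164.74691358 390.80864198] [0.8039 0.0678 0.036 ]
```

View pics/w1.png

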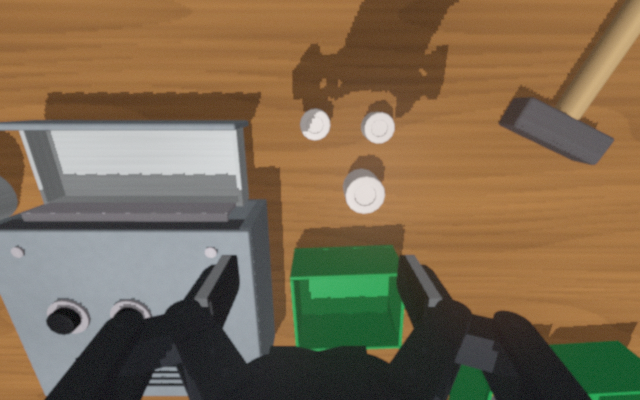

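View pics/c.png

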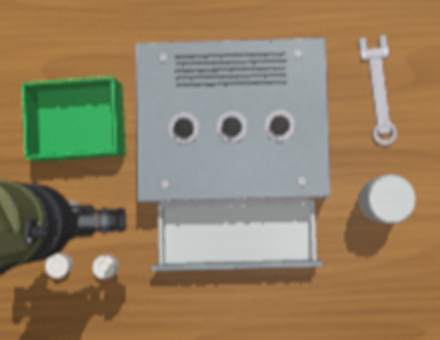

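The tray is out: in the wrist view its front plate is at row ~125, and the roller top is at about (366,195). That puts the roller near (0.531, 0.315), which agrees with the top view. Going to grasp it.

Request:
apply_moves:
  moves:
    - [[-0.03,0.38,0],[0,0,0]]
    - [[-0.03,0.38,0.3],[0,0,0]]
    - [[-0.03,0.38,0.6],[0,0,0]]
    - [[-0.03,0.38,0.9],[0,0,0]]
    - [[-0.03,0.38,0.9],[0,0,0]]
    - [[-0.03,0.38,0.9],[0,0,0]]
    - [[-0.03,0.38,0.9],[0,0,0]]
  grip: -1

```text
time: 6.1
tcp_pos: [0.5346, 0.3126, 0.2274]
orientation: [0.002, 3.14, 0.001]
contact_force: [0.1, -0.1, 1.5]
width: 0.0859
gripper_force: 0.0
```

```bash
python3 - <<'E'
from h import *
s=read_state();print(s["tcp_pos"])
w=grab_frame("wrist")
cv2.imwrite("pics/w2.png",w["image"])
T=toolT(s)@w["T_tool_cam"]
# predicted pixel of roller top centre and rim
P=np.c_[0.531+.02*np.cos(np.arange(0,6.3,.4)),0.315+.02*np.sin(np.arange(0,6.3,.4)),np.full(16,.036)]
c=(np.linalg.inv(T)@np.c_[P,np.ones(16)].T)[:3];p=w["intrinsics"]@c;p=(p/p[2])[:2].T
for q in p: cv2.circle(w["image"],tuple(int(v) for v in q),2,(0,0,255),-1)
cv2.imwrite("pics/w2.png",w["image"])
print(p.mean(0))
E
```

```text
[0.53459884 0.31261946 0.22735732]
[320.94774687 237.63447024]
```

View pics/w2.png

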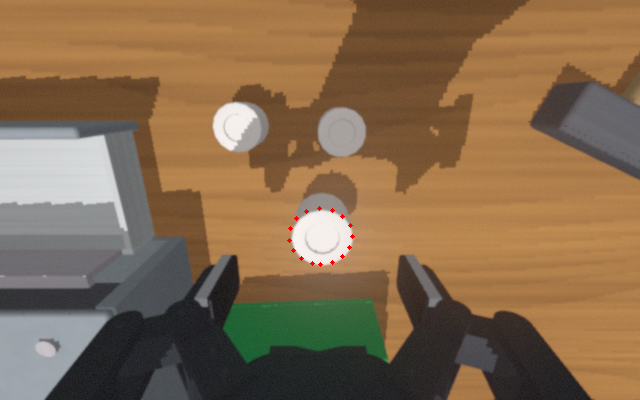

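The predicted rim falls exactly on the roller's top at (321,238), so (0.531, 0.315) is confirmed. Descending and gripping.

Request:
apply_moves:
  moves:
    - [[0.03,0.02,0.2],[0,0,0]]
    - [[0.03,0.02,0.35],[0,0,0]]
    - [[0.03,0.02,0.42],[0,0,0]]
    - [[0.03,0.02,0.42],[0,0,0]]
    - [[0.03,0.02,0.42],[0,0,0]]
    - [[0.03,0.02,0.42],[0,0,0]]

```text
time: 6.65
tcp_pos: [0.5307, 0.3158, 0.1774]
orientation: [0.0, 3.139, 0.002]
contact_force: [-0.3, 0.1, 0.2]
width: 0.0853
gripper_force: 0.0
```

Request:
apply_moves:
  moves:
    - [[0,0,0],[0,0,0]]
    - [[0,0,0],[0,0,0]]
    - [[0,0,0],[0,0,0]]
    - [[0,0,0],[0,0,0]]
    - [[0,0,0],[0,0,0]]
    - [[0,0,0],[0,0,0]]
    - [[0,0,0],[0,0,0]]
    - [[0,0,0],[0,0,0]]
  grip: 1
  squeeze: 25

```text
time: 7.32
tcp_pos: [0.5298, 0.3155, 0.1761]
orientation: [0.0, 3.141, 0.0]
contact_force: [-1.7, -1.2, 6.0]
width: 0.0395
gripper_force: 25.0
```

Request:
apply_moves:
  moves:
    - [[0,0,-0.2],[0,0,0]]
    - [[0,0,-0.5],[0,0,0]]
    - [[0,0,-0.8],[0,0,0]]
    - [[0.27,-0.3,-0.8],[0,0,0]]
    - [[0.27,-0.6,-0.8],[0,0,0]]
    - [[0.27,-0.9,-0.8],[0,0,0]]
    - [[0.27,-0.95,-0.8],[0,0,0]]
    - [[0.27,-0.95,-0.8],[0,0,0]]

```text
time: 7.98
tcp_pos: [0.4968, 0.1994, 0.2714]
orientation: [-0.005, -3.141, 0.001]
contact_force: [0.7, 0.2, -1.3]
width: 0.0393
gripper_force: 25.7
```

Request:
apply_moves:
  moves:
    - [[0,-0.3,0],[0,0,0]]
    - [[0,-0.6,0],[0,0,0]]
    - [[0,-0.9,0],[0,0,0]]
    - [[0,-0.95,0],[0,0,0]]
    - [[0,-0.95,0],[0,0,0]]
    - [[0,-0.95,0],[0,0,0]]
    - [[0,-0.95,0],[0,0,0]]

```text
time: 8.57
tcp_pos: [0.4976, 0.0887, 0.2715]
orientation: [-0.002, 3.141, 0.001]
contact_force: [-0.3, -0.1, -0.6]
width: 0.0391
gripper_force: 25.9
```

```bash
python3 - <<'E'
from h import *
s=read_state();print(s["tcp_pos"],s["width"],s["gripper_force"])
w=grab_frame("wrist");T=toolT(s)@w["T_tool_cam"];im=w["image"]
def pr(P):
    c=(np.linalg.inv(T)@np.append(P,1))[:3];p=w["intrinsics"]@c;return p[:2]/p[2]
M=R.from_euler("z",.0058).as_matrix();o=np.array([.6491,.0879,0])
for x in(-.188,-.182,-.107): # outer face top, inner, rear
    for y in np.linspace(-.1,.1,21):
        q=pr(M@np.array([x,y,.06 if x<-.15 else .012])+o);cv2.circle(im,tuple(int(v) for v in q),1,(0,0,255),-1)
cv2.imwrite("pics/w3.png",im)
E
```

```text
[0.49763431 0.08874261 0.2714551 ] 0.03909563369278863 25.886257896199822
```

View pics/w3.png

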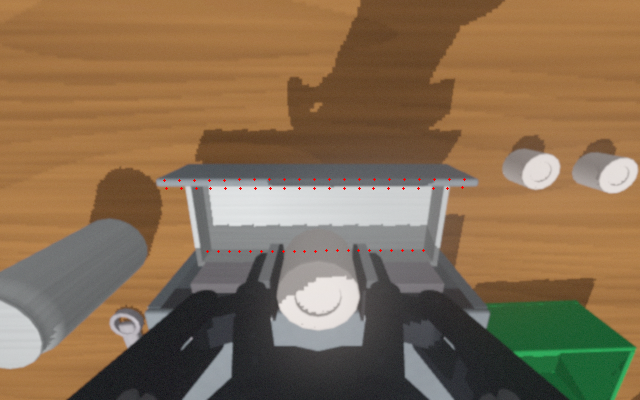

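The red prediction lies on the tray's front plate (rows 180–187) and on the floor's rear edge, so the tray is fully out. The roller is held upright over the well at (318,295). Lowering it.

Request:
apply_moves:
  moves:
    - [[0,0,0.2],[0,0,0]]
    - [[0,0,0.4],[0,0,0]]
    - [[0,0,0.55],[0,0,0]]
    - [[0,0,0.63],[0,0,0]]
    - [[0,0,0.66],[0,0,0]]
    - [[0,0,0.67],[0,0,0]]
    - [[0,0,0.67],[0,0,0]]
    - [[0,0,0.67],[0,0,0]]

```text
time: 9.28
tcp_pos: [0.4979, 0.0877, 0.1921]
orientation: [-0.0, 3.14, 0.001]
contact_force: [-1.0, 0.3, 0.1]
width: 0.0393
gripper_force: 25.9
```

Request:
apply_moves:
  moves:
    - [[0,0,0.006],[0,0,0]]
    - [[0,0,0.012],[0,0,0]]
    - [[0,0,0.018],[0,0,0]]
    - [[0,0,0.018],[0,0,0]]

```text
time: 9.62
tcp_pos: [0.4973, 0.0873, 0.1891]
orientation: [0.0, 3.141, 0.0]
contact_force: [-0.6, -0.9, -0.8]
width: 0.0396
gripper_force: 25.9
```

Request:
apply_moves:
  moves:
    - [[0,0,0.006],[0,0,0]]
    - [[0,0,0.012],[0,0,0]]
    - [[0,0,0.012],[0,0,0]]
    - [[0,0,0.012],[0,0,0]]

```text
time: 9.95
tcp_pos: [0.4974, 0.0873, 0.1881]
orientation: [0.0, 3.141, -0.0]
contact_force: [-3.0, -0.9, 5.5]
width: 0.0395
gripper_force: 26.4
```

The roller is on the floor (5.5 N). Releasing, then straight up.

Request:
apply_moves:
  moves:
    - [[0,0,0],[0,0,0]]
    - [[0,0,0],[0,0,0]]
    - [[0,0,0],[0,0,0]]
    - [[0,0,0],[0,0,0]]
    - [[0,0,0],[0,0,0]]
    - [[0,0,0],[0,0,0]]
  grip: -1

```text
time: 10.45
tcp_pos: [0.4972, 0.0874, 0.1874]
orientation: [-0.0, -3.142, 0.0]
contact_force: [-0.3, -0.6, 1.1]
width: 0.085
gripper_force: 0.0
```

Request:
apply_moves:
  moves:
    - [[0,0,-0.15],[0,0,0]]
    - [[0,0,-0.4],[0,0,0]]
    - [[0,0,-0.7],[0,0,0]]
    - [[0,0,-1],[0,0,0]]
    - [[0,0,-1],[0,0,0]]
    - [[0,0,-1],[0,0,0]]
    - [[0,0,-1],[0,0,0]]

```text
time: 11.03
tcp_pos: [0.497, 0.0873, 0.3073]
orientation: [0.0, 3.142, 0.0]
contact_force: [-0.2, -0.1, -0.4]
width: 0.0853
gripper_force: 0.0
```

```bash
python3 - <<'E'
from h import *
s=read_state();print(s["time"],s["tcp_pos"],s["width"],s["joints"].round(3))
w=grab_frame("wrist");T=toolT(s)@w["T_tool_cam"];im=w["image"]
P=np.c_[.4975+.02*np.cos(np.arange(0,6.3,.4)),.0873+.02*np.sin(np.arange(0,6.3,.4)),np.full(16,.048)]
c=(np.linalg.inv(T)@np.c_[P,np.ones(16)].T)[:3];p=w["intrinsics"]@c;p=(p/p[2])[:2].T
for q in p: cv2.circle(im,tuple(int(v) for v in q),1,(0,0,255),-1)
cv2.imwrite("pics/w4.png",im)
E
```

```text
11.0333 [0.4970145  0.08733495 0.30730587] 0.08529238127680153 [ 0.174  0.199 -0.428  0.944  0.     0.174]
```

View pics/w4.png

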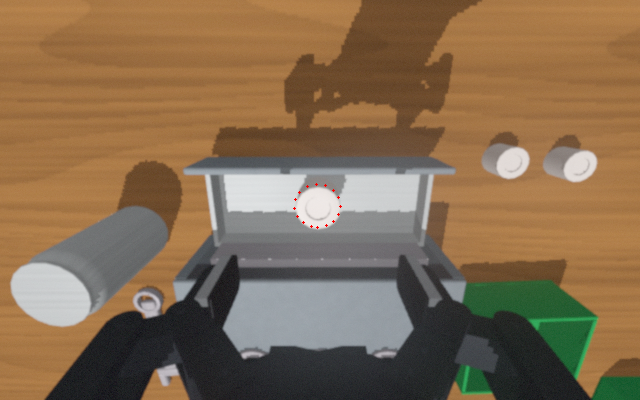

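The roller stands where predicted, with the rim overlay on it at (317,207). Now moving in front of the face with shut fingers.

Request:
apply_moves:
  moves:
    - [[0.3,0,0],[0,0,0]]
    - [[0.6,0,0],[0,0,0]]
    - [[0.6,0,0],[0,0,0]]
    - [[0.6,0,0.2],[0,0,0]]
    - [[0.6,0,0.4],[0,0,0]]
    - [[0.6,0,0.6],[0,0,0]]
    - [[0.6,0,0.8],[0,0,0]]
    - [[0.6,0,0.8],[0,0,0]]
    - [[0.6,0,0.8],[0,0,0]]
  grip: 1

```text
time: 11.83
tcp_pos: [0.4236, 0.087, 0.2098]
orientation: [-0.0, -3.136, 0.002]
contact_force: [-0.0, 0.3, 0.4]
width: -0.0001
gripper_force: 0.0
```

Request:
apply_moves:
  moves:
    - [[-0.03,0,0],[0,0,0]]
    - [[-0.06,0,0],[0,0,0]]
    - [[-0.09,0,0],[0,0,0]]
    - [[-0.12,0,0],[0,0,0]]
    - [[-0.15,0,0],[0,0,0]]
    - [[-0.17,0,0],[0,0,0]]
    - [[-0.19,0,0],[0,0,0]]
    - [[-0.21,0,0],[0,0,0]]
    - [[-0.23,0,0],[0,0,0]]
    - [[-0.25,0,0],[0,0,0]]

```text
time: 12.67
tcp_pos: [0.4549, 0.0874, 0.2113]
orientation: [-0.0, -3.14, -0.0]
contact_force: [-2.4, 0.2, 1.9]
width: -0.0
gripper_force: 1.2
```

Request:
apply_moves:
  moves:
    - [[-0.02,0,0],[0,0,0]]
    - [[-0.04,0,0],[0,0,0]]
    - [[-0.06,0,0],[0,0,0]]
    - [[-0.08,0,0],[0,0,0]]
    - [[-0.1,0,0],[0,0,0]]
    - [[-0.12,0,0],[0,0,0]]
    - [[-0.14,0,0],[0,0,0]]
    - [[-0.16,0,0],[0,0,0]]
    - [[-0.18,0,0],[0,0,0]]
    - [[-0.2,0,0],[0,0,0]]

```text
time: 13.5
tcp_pos: [0.4792, 0.0874, 0.2113]
orientation: [-0.0, -3.141, 0.0]
contact_force: [-4.0, 0.8, -0.8]
width: -0.0
gripper_force: 1.7
```

Request:
apply_moves:
  moves:
    - [[-0.02,0,0],[0,0,0]]
    - [[-0.04,0,0],[0,0,0]]
    - [[-0.06,0,0],[0,0,0]]
    - [[-0.08,0,0],[0,0,0]]
    - [[-0.1,0,0],[0,0,0]]
    - [[-0.12,0,0],[0,0,0]]
    - [[-0.14,0,0],[0,0,0]]
    - [[-0.16,0,0],[0,0,0]]
    - [[-0.18,0,0],[0,0,0]]
    - [[-0.2,0,0],[0,0,0]]

```text
time: 14.33
tcp_pos: [0.5033, 0.0874, 0.2114]
orientation: [-0.0, -3.141, -0.0]
contact_force: [-4.7, 1.5, -2.2]
width: -0.0001
gripper_force: 2.2
```

Next is the hump; slower steps.

Request:
apply_moves:
  moves:
    - [[-0.01,0,0],[0,0,0]]
    - [[-0.02,0,0],[0,0,0]]
    - [[-0.03,0,0],[0,0,0]]
    - [[-0.04,0,0],[0,0,0]]
    - [[-0.05,0,0],[0,0,0]]
    - [[-0.06,0,0],[0,0,0]]
    - [[-0.07,0,0],[0,0,0]]
    - [[-0.08,0,0],[0,0,0]]
    - [[-0.09,0,0],[0,0,0]]
    - [[-0.1,0,0],[0,0,0]]

```text
time: 15.17
tcp_pos: [0.5152, 0.0874, 0.2114]
orientation: [-0.0, -3.141, -0.0]
contact_force: [-6.3, 1.4, -1.7]
width: 0.0001
gripper_force: 3.5
```

Request:
apply_moves:
  moves:
    - [[-0.01,0,0],[0,0,0]]
    - [[-0.02,0,0],[0,0,0]]
    - [[-0.03,0,0],[0,0,0]]
    - [[-0.04,0,0],[0,0,0]]
    - [[-0.05,0,0],[0,0,0]]
    - [[-0.06,0,0],[0,0,0]]
    - [[-0.07,0,0],[0,0,0]]
    - [[-0.07,0,0],[0,0,0]]
    - [[-0.07,0,0],[0,0,0]]

```text
time: 15.92
tcp_pos: [0.5232, 0.0874, 0.2114]
orientation: [-0.0, -3.14, -0.0]
contact_force: [-6.3, 1.2, -2.0]
width: 0.0001
gripper_force: 3.1
```

Request:
apply_moves:
  moves:
    - [[-0.01,0,0],[0,0,0]]
    - [[-0.02,0,0],[0,0,0]]
    - [[-0.03,0,0],[0,0,0]]
    - [[-0.04,0,0],[0,0,0]]
    - [[-0.04,0,0],[0,0,0]]
    - [[-0.04,0,0],[0,0,0]]

```text
time: 16.42
tcp_pos: [0.5283, 0.0874, 0.2114]
orientation: [-0.0, -3.141, -0.0]
contact_force: [-5.2, 1.0, -1.9]
width: 0.0003
gripper_force: 2.7
```

Request:
apply_moves:
  moves:
    - [[-0.008,0,0],[0,0,0]]
    - [[-0.016,0,0],[0,0,0]]
    - [[-0.016,0,0],[0,0,0]]
    - [[-0.016,0,0],[0,0,0]]

```text
time: 16.75
tcp_pos: [0.5302, 0.0874, 0.2114]
orientation: [-0.0, -3.141, -0.0]
contact_force: [-5.4, 1.2, -3.3]
width: -0.0
gripper_force: 2.7
```

Request:
apply_moves:
  moves:
    - [[-0.008,0,0],[0,0,0]]
    - [[-0.016,0,0],[0,0,0]]
    - [[-0.016,0,0],[0,0,0]]
    - [[-0.016,0,0],[0,0,0]]

```text
time: 17.08
tcp_pos: [0.5321, 0.0874, 0.2114]
orientation: [-0.0, -3.141, 0.0]
contact_force: [-5.9, 1.9, -2.3]
width: -0.0
gripper_force: 2.7
```

Request:
apply_moves:
  moves:
    - [[-0.008,0,0],[0,0,0]]
    - [[-0.012,0,0],[0,0,0]]
    - [[-0.012,0,0],[0,0,0]]
    - [[-0.012,0,0],[0,0,0]]

```text
time: 17.42
tcp_pos: [0.5333, 0.0874, 0.2114]
orientation: [-0.0, -3.14, -0.0]
contact_force: [-6.5, 1.0, -0.7]
width: -0.0002
gripper_force: 3.4
```

Request:
apply_moves:
  moves:
    - [[-0.008,0,0],[0,0,0]]
    - [[-0.012,0,0],[0,0,0]]
    - [[-0.012,0,0],[0,0,0]]
    - [[-0.012,0,0],[0,0,0]]

```text
time: 17.75
tcp_pos: [0.5337, 0.0874, 0.2114]
orientation: [0.0, -3.138, -0.0]
contact_force: [-10.2, 1.4, 3.2]
width: 0.0
gripper_force: 5.5
```

Request:
apply_moves:
  moves:
    - [[-0.008,0,0],[0,0,0]]
    - [[-0.012,0,0],[0,0,0]]
    - [[-0.012,0,0],[0,0,0]]
    - [[-0.012,0,0],[0,0,0]]

```text
time: 18.08
tcp_pos: [0.5341, 0.0873, 0.2114]
orientation: [0.0, -3.136, -0.0]
contact_force: [-15.1, 1.4, 8.1]
width: -0.0002
gripper_force: 7.7
```

Hard stop: the force is rising with no travel. Backing off slowly.

Request:
apply_moves:
  moves:
    - [[0.02,0,0],[0,0,0]]
    - [[0.04,0,0],[0,0,0]]
    - [[0.06,0,0],[0,0,0]]
    - [[0.08,0,0],[0,0,0]]
    - [[0.1,0,0],[0,0,0]]
    - [[0.12,0,0],[0,0,0]]
    - [[0.14,0,0],[0,0,0]]
    - [[0.16,0,0],[0,0,0]]
    - [[0.16,0,0],[0,0,0]]

```text
time: 18.83
tcp_pos: [0.5172, 0.0873, 0.2117]
orientation: [0.0, 3.141, -0.0]
contact_force: [-0.2, -0.2, -0.5]
width: 0.0
gripper_force: 0.0
```

The force is zero 17 mm back, so the tray is latched. Retreating clear for a final look.

Request:
apply_moves:
  moves:
    - [[0.3,0,0],[0,0,0]]
    - [[0.6,0,0],[0,0,0]]
    - [[0.8,0,-0.2],[0,0,0]]
    - [[0.9,0,-0.5],[0,0,0]]
    - [[0.9,0,-0.8],[0,0,0]]
    - [[0.9,0,-1],[0,0,0]]
    - [[0.9,0,-1],[0,0,0]]
    - [[0.9,0,-1],[0,0,0]]

```text
time: 19.5
tcp_pos: [0.4102, 0.0876, 0.3333]
orientation: [0.0, 3.137, 0.001]
contact_force: [-0.1, -0.3, -0.8]
width: 0.0001
gripper_force: 0.0
```

```bash
python3 - <<'E'
from h import *
s=read_state();print(s["time"],s["tcp_pos"],s["contact_force"])
a=grab_frame("top")["image"][120:290,180:400];w=grab_frame("wrist")["image"]
cv2.imwrite("pics/f.png",np.hstack([cv2.resize(a,(388,300)),cv2.resize(w,(400,300))]))
E
```

```text
19.5 [0.41024814 0.08756838 0.33325855] [-0.13596916 -0.29964189 -0.75638812]
```

View pics/f.png

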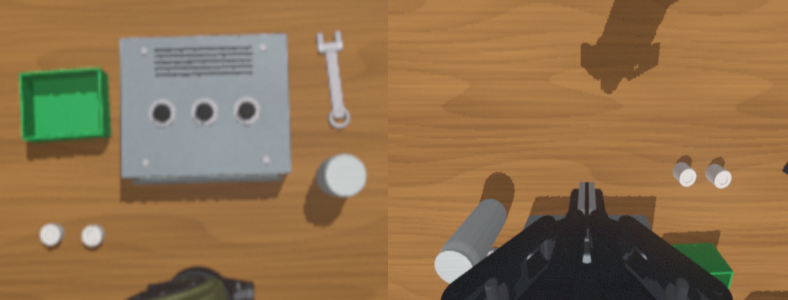

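The picture shows the tray flush with the front (row ~180 of the left half), and the can, bin and wrench have not moved. Nothing is touching the arm, so I'm handing in.

```bash
python3 -c "
from rig import *
print(hand_in())"
```

```text
the job is handed in; nothing more can be done
None
```

I pressed the left cap (the live one), stood the roller in the tray, pushed the tray shut until it latched, and handed the job in at about 19.5 s; the can, bin and wrench were not moved. I last saw the roller standing just before closing the tray, because it is hidden once the tray is shut.

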